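Lengthen the ring arm by one hole

ROBOT

A 6-joint arm with a two-finger parallel gripper is mounted at the origin on the work surface. World frame = base frame: x ahead of the robot, y to its left, z up, the work surface at z = 0. Lengths are in m, angles in rad, forces in N, time in s.
With the tool pointing down it reaches from about 0.375 to 0.975 m from the base axis. Payload 3.8 kg.
Tool frame: the origin (TCP) lies at the very end of the fingers, on their centre line; the grasp point (between the pads) lies bot.grasp_offset behind it (bot.grasp_offset is the distance from the TCP to the grasp point, in m); y points along the fingers, x is the direction in which the jaws open and shut, and the axes are right-handed (so a half turn about y gives the same grasp; the last joint's range is limited). The gripper opens to 85 mm and grips with 20 to 120 N. Pads are 22 mm wide; open, the fingers measure 114 mm over their backs; the gripper's body (76 mm by 85 mm) begins 54 mm behind the grasp point. The pads swing forward as they close: fully open they stand 13 mm farther back than shut.
Start: joints at [1.069, 0.264, 1.604, -0, 1.274, -0.037], TCP at [0.303, 0.603, 0.207] pointing down, gripper open.
Joint ranges: [-2.63, 2.63], [-0.94, 2.18], [0.31, 2.57], [-1.31, 4.45], [0, 2.66], [-2.55, 2.55]. Speed limits (rad/s): [2.57, 2.57, 3.14, 3.14, 3.14, 3.14].

INTERFACE

Orientations are given as a rotation vector (axis times angle).
In Python, from workcell import sensors, read_camera, job, bot gives the robot as it stands.
- The arm moves only by the tool arm_command, never from a script. Its argument "deltas" is a list of rows, each a list of 4 numbers: the shift along the tool's x, y, z in m, then the turn about the tool's y in rad. A call has 1 to 20 rows; each row shifts and turns the commanded pose from where the row before left it, along the tool's axes as they then stand; what a row does not reach is not made up. A row lasts 1/8 s, in which the tool goes at most 62.5 mm and 10.7 degrees, less where a joint would pass 70% of its speed; a pose out of reach is approached as far as the arm can. A call is refused whole if a number of a shift passes 0.0625 or a number of a turn 0.188, either way. A call with a gripper value outside its range is refused whole. "fingers" is the finger opening in m, from 0 to 0.0854, set as the call begins (left out, the last holds). The fingers move at their own pace and stop on an object; "newtons" is the grip in N (left out, the last holds). Time passes only in rows, so rows that do not move let the fingers close. It gives the time, the measured TCP pose, the force and the opening at its end, in the units of the state.
- sensors.read_state(): the state, without advancing time (a new reading comes with each control period).
- read_camera(name): name is "scene" or "side" or "wrist"; returns a dict with "color" (384x512x3 uint8, red, green, blue), "vfov" (degrees; the focal length in pixels is half the picture's height over the tangent of half this angle, whatever the lens; pixels are square), "cx", "cy" (the principal point, pixels), "R" (3x3) and "t" (3): a world point X has camera coordinates R X + t; the wrist camera has in their place "T_tool_cam" (4x4, takes a point from camera to tool coordinates, whose origin is the TCP and whose axes are the tool frame's). Camera axes: x right, y down, z forward; pixel columns grow to the right and rows downward; lengths in m; the calibration is good to about 2 mm. The wrist camera is an equidistant fisheye: a pixel r from the principal point sees the ray r / f radians off the axis. A picture is of the moment at which its call begins: read the wrist's pose just before it. There is no depth.
- job.finish_job(): hands the job in, once; it reports no verdict.
The state is a dict: "time": time; "q": joint angles; "joint_vel": joint speeds; "joint_torque": joint torques, N m; "tool_pos": TCP position; "tcp_rot": TCP orientation; "wrist_force": force on the tool from outside, world axes, zero at the start; "torque": the same for the moment, N m; "width": opening from 0.0 (shut) to 1.0 (fully open).
Only numpy, scipy, OpenCV 4.12 (cv2) and the standard library are available. Lean on these libraries where they do the work, as an engineer would, in place of code of your own. Each camera call takes 0.05 s, during which the arm holds its last target.

TASK

Two telescoping glassware arms stand on the bench, one ending in a closed round ring and one in an open two-pronged fork. Make the ring arm one hole longer: squeeze its spring snap button flush with the outer tube, slide the outer tube outward (ring end leading, away from the white post) until the button snaps out through the next hole, and let go. Do not lengthen the fork arm.

Things in the scene. Friction and masses are not known exactly. Their poses are not given: they have to be found in the camera images.
- ring_grip (a point): Fixed point on the ring arm's level tube axis at its button, 65 mm up. x: along the tube, from white post to ring; z up. Outer tube: round aluminium, 34 mm across, from 105 mm behind to 67 mm ahead of this point at the start; ring (72 mm) centred 124 mm ahead; post face 130 mm behind, top 94 mm up; base plate 12 mm thick, 100 mm wide. Pinch here from above, across the tube, with 15 N or more.
- ring_tube (a joint): Ring arm's outer tube slid outward along x, m: 0 at start (button in the hole nearest the ring), 0.04 = next hole, 0.08 = last. Friction 1.5 N. Locked (3 mm play) while the button stands out. Once past a hole the wall keeps the button in; at the next hole it springs out and locks by itself. Fingers pinching the outer tube travel with it and so leave the button, which stays in place.
- ring_button (a joint): Ring arm's snap button pressed in, m: 0 = fully out, 0.006 = flush, tube free beyond 0.0045; 3 N spring. A steel stud, 11 mm across, on the fixed inner tube; it sticks out 6 mm sideways (to the point's +y) from a hole in the outer tube, at axis height. A pinch across the tube at the point presses it flush with one finger while both grip the outer tube.
- fork_tube (a joint): The other arm's outer tube slid outward, m: 0 at the start. That arm is alike in all but its end, an open two-pronged fork 68 mm wide; leave it as it is.

How it is judged:
By the outcome, as a careful person would: the job done as asked, in the order asked, and still so for the second after the job is handed in, with the robot touching nothing.
It also fails if it takes over 32 s, if anything falls off the work surface, if the arm or the gripper's body presses on something with over 40 N, if the wrist force passes 120 N, or if a joint passes its speed limit or range.

## Working session

There is one attempt and no reset: what is moved stays moved. The work goes in short steps, Python scripts to look and compute and a tool call to move; the robot and the scene stay as the last step left them, time stands still between calls to the robot, and variables do not carry over. Pictures are saved under pics/ and viewed, and the job is handed in when it is done.

Besides the shell and the picture viewer there is one more tool, called by a JSON object that holds its "fn" and its "kwargs". arm_command: Moves the arm, as the interface text tells. Its arguments: {"type":"object","properties":{"deltas":{"type":"array"},"fingers":{"type":"number"},"newtons":{"type":"number"}},"required":["deltas"]}

```bash
mkdir -p pics; ls; cat > h.py <<'E'
import numpy as np,cv2
from workcell import sensors, read_camera, job, bot
def grab(n,tag):
    s=sensors.read_state(); c=read_camera(n); cv2.imwrite(f'pics/{tag}.png',cv2.cvtColor(c['color'],cv2.COLOR_RGB2BGR))
    import pickle; pickle.dump((s,c),open(f'{tag}.pkl','wb')); return s,c
def ray(c,u,v):
    f=192/np.tan(np.radians(c['vfov'])/2); d=np.array([(u-c['cx'])/f,(v-c['cy'])/f,1]); R=np.array(c['R']);t=np.array(c['t'])
    return -R.T@t, R.T@d
def onz(c,u,v,z):
    o,d=ray(c,u,v); return o+d*(z-o[2])/d[2]
def proj(c,X):
    f=192/np.tan(np.radians(c['vfov'])/2); p=np.array(c['R'])@np.array(X)+np.array(c['t']); return np.array([c['cx']+f*p[0]/p[2],c['cy']+f*p[1]/p[2]])
E
python3 - <<'E'
from h import *
for n in ['scene','side','wrist']:
    s,c=grab(n,n+'0'); print(n,c['vfov'],c['cx'],c['cy'],c.get('R'),c.get('t'),c.get('T_tool_cam'))
print(s,bot.grasp_offset)
E
```

```text
pics
scene 48.35621482844698 251.66486900457798 201.06830649370937 [[ 0.67759484  0.73540124 -0.00708798]
 [ 0.5958588  -0.55461924 -0.58081821]
 [-0.43106556  0.38933599 -0.81400244]] [-0.35655622 -0.25527343  1.03464261] None
side 54.43044926687871 256.99026660310466 188.77560053100177 [[ 0.89500319 -0.44589021 -0.01229713]
 [-0.29431951 -0.56960181 -0.76741762]
 [ 0.33517954  0.6904605  -0.64102962]] [-0.46534109  0.22114392  0.55271311] None
wrist 65.70646984690485 249.53358348537895 191.71646338489907 None None [[ 9.99999755e-01 -3.41279057e-04 -6.11339604e-04 -6.53769461e-04]
 [ 4.72577708e-04 -3.15251272e-01  9.49008120e-01 -1.67750584e-01]
 [-5.16602183e-04 -9.49008177e-01 -3.15251033e-01  7.98609036e-02]
 [ 0.00000000e+00  0.00000000e+00  0.00000000e+00  1.00000000e+00]]
{'time': 0.1, 'q': array([ 1.06912198e+00,  2.64713231e-01,  1.60526228e+00,  9.75663438e-06,
        1.27371433e+00, -3.68996867e-02]), 'joint_vel': array([-0.00046901, -0.00281905, -0.00553058,  0.00095713, -0.00090708,
       -0.00060334]), 'joint_torque': array([-6.28586913e-04, -5.16707969e+01, -3.68589199e+01, -1.40490056e-04,
        6.34167896e-03, -1.45352163e-05]), 'tool_pos': array([0.30219725, 0.60275947, 0.20564931]), 'tcp_rot': array([-1.39497837, -0.85903813,  0.86203403]), 'wrist_force': array([ 0.11090422,  1.04505843, -0.40884636]), 'torque': array([-0.02539389, -0.01218356, -0.05714466]), 'width': 1.0015736625149876} 0.0187
```

View pics/scene0.png

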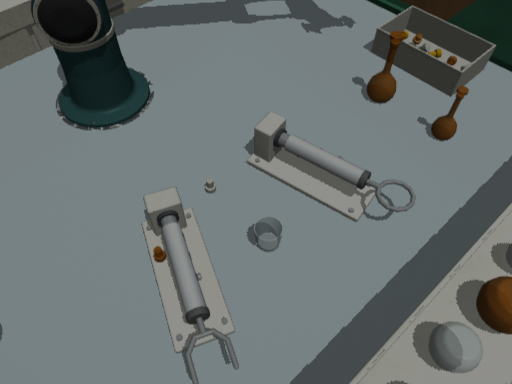

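View pics/side0.png

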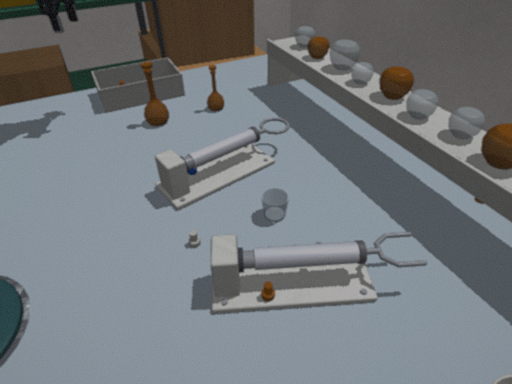

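View pics/wrist0.png

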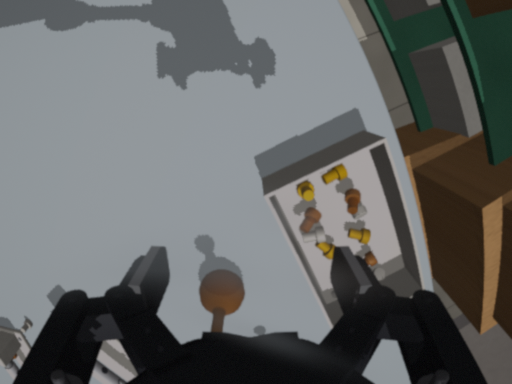

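```bash
python3 - <<'E'
import cv2,numpy as np
a=cv2.imread('pics/scene0.png')[105:225,240:425];b=cv2.imread('pics/side0.png')[110:210,150:300]
a=cv2.resize(a,None,fx=4,fy=4,interpolation=cv2.INTER_CUBIC);cv2.imwrite('pics/sz.png',a)
cv2.imwrite('pics/dz.png',cv2.resize(b,None,fx=5,fy=5,interpolation=cv2.INTER_CUBIC))
E
```

```text
(no output)
```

View pics/sz.png

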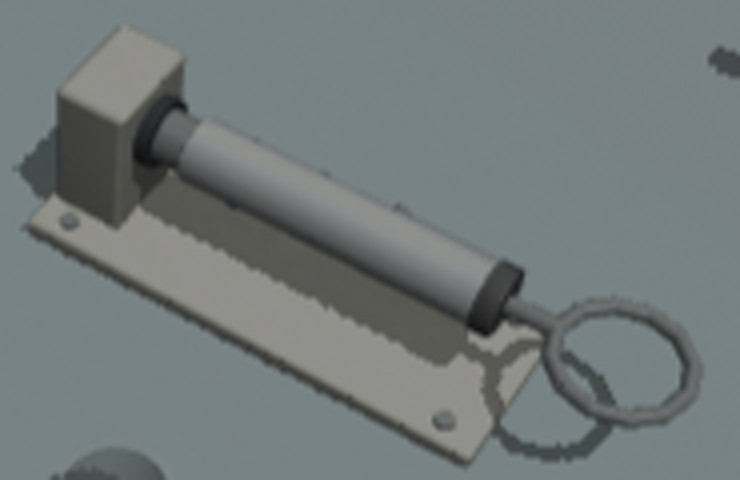

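View pics/dz.png

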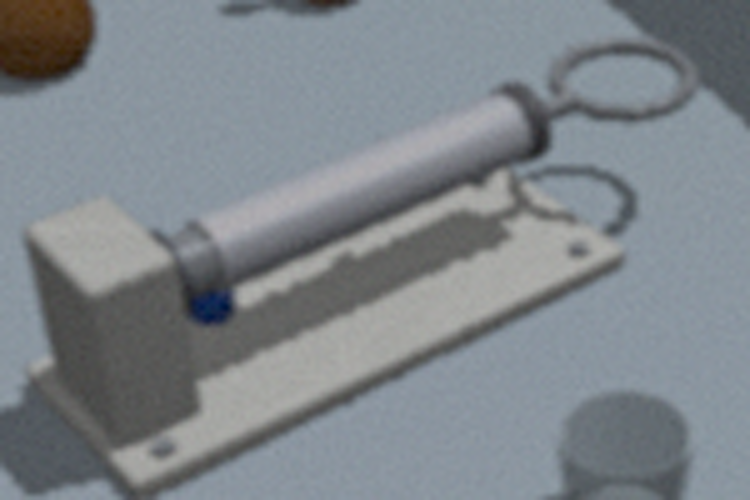

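```bash
python3 - <<'E'
from h import *
import pickle
s,c=pickle.load(open('scene0.pkl','rb')); _,d=pickle.load(open('side0.pkl','rb'))
Z=lambda u,v:(240+u/4-.4,105+v/4-.4); D=lambda u,v:(150+u/5-.4,110+v/5-.4)
def show(c,M,ring,pf,post,plate):
    r=onz(c,*M(*ring),.065); a,b=[onz(c,*M(*p),.094) for p in pf]; m=(a+b)/2
    print('ring',r,'postface',a,b,'dist',np.linalg.norm((r-m)[:2]),'yaw',np.degrees(np.arctan2(*(r-m)[1::-1])), 'w',np.linalg.norm(a-b))
    x=(r-m)[:2]/np.linalg.norm((r-m)[:2]); print('grip',m[:2]+x*.130, r[:2]-x*.124)
    P=[onz(c,*M(*p),.012) for p in plate]; print('plate',P,[np.linalg.norm(P[i]-P[i+1]) for i in range(len(P)-1)],[np.degrees(np.arctan2(*(P[i+1]-P[i])[1::-1])) for i in range(len(P)-1)])
show(c,Z,(622,362),[(122,125),(185,60)],0,[(28,225),(468,463),(545,360)])
show(d,D,(623,78),[(95,296),(180,245)],0,[(35,370),(145,488),(622,258)])
# ring arm button triangulate
o1,d1=ray(c,*Z(400,209)); 
print('button z65',onz(c,*Z(400,209),.065))
for u,v in [(398,195),(410,215)]: print(onz(c,*Z(u,v),.065))
# blue
print('blue side', [onz(d,*D(210,306),z) for z in (.012,.04,.065)])
E
```

```text
ring [0.67531693 0.21669391 0.065     ] postface [0.43410535 0.13402203 0.094     ] [0.42350261 0.18778796 0.094     ] dist 0.25274697990685807 yaw 12.751930066723908 w 0.054801406134868315
grip [0.55559751 0.18959993] [0.5543754  0.18932335]
plate [array([0.39667402, 0.10505799, 0.012     ]), array([0.64769965, 0.1574247 , 0.012     ]), array([0.63493196, 0.23225993, 0.012     ])] [np.float64(0.2564295970707399), np.float64(0.0759165736583541)] [np.float64(11.783534165361289), np.float64(99.68205004031803)]
ring [0.67475546 0.21725313 0.065     ] postface [0.39511374 0.12419032 0.094     ] [0.43451208 0.14148621 0.094     ] dist 0.2733056816402597 yaw 17.990910342159406 w 0.043027633258202094
grip [0.53845663 0.17299086] [0.55681837 0.17895373]
plate [array([0.37591798, 0.19748412, 0.012     ]), array([0.39567604, 0.1027681 , 0.012     ]), array([0.6405525, 0.1533368, 0.012    ])] [np.float64(0.09675487034609714), np.float64(0.2500433467983843)] [np.float64(-78.21689450527191), np.float64(11.66796401848445)]
button z65 [0.54669875 0.21360369 0.065     ]
[0.54010944 0.21981916 0.065     ]
[0.55250678 0.21418957 0.065     ]
blue side [array([0.45830537, 0.20636204, 0.012     ]), array([0.44934642, 0.16933517, 0.04      ]), array([0.44134736, 0.13627547, 0.065     ])]
```

```bash
python3 - <<'E'
from h import *
from scipy.spatial.transform import Rotation as Ro
s=sensors.read_state(); R=Ro.from_rotvec(s['tcp_rot']).as_matrix(); print(R.round(3),s['tool_pos'])
yaw=np.degrees(np.arctan2(R[1,0],R[0,0])); print('xyaw',yaw)
# target yaw of tool x: 12+90=102 or -78
tgt=np.array([.5545,.190,.14]); print('delta tool',R.T@(tgt-s['tool_pos']))
E
```

```text
[[ 0.448 -0.001 -0.894]
 [ 0.894 -0.002  0.448]
 [-0.002 -1.     0.   ]] [0.30224282 0.60284387 0.2058269 ]
xyaw 63.37166333497696
delta tool [-0.25587382  0.06626779 -0.41054122]
```

{"fn": "arm_command", "kwargs": {"deltas": [[-0.0128,0,-0.0205,0],[-0.0256,0,-0.041,0],[-0.0256,0,-0.041,0],[-0.0256,0,-0.041,0],[-0.0256,0,-0.041,0],[-0.0256,0,-0.041,0],[-0.0256,0,-0.041,0],[-0.0256,0,-0.041,0],[-0.0256,0,-0.041,0],[-0.0256,0,-0.041,0],[-0.0128,0,-0.0205,0],[0,0,0,-0.168],[0,0,0,-0.168],[0,0,0,-0.168],[0,0,0,-0.168],[0,0,0,0],[0,0,0,0]]}}

```text
time: 2.28
tool_pos: [0.5541, 0.1901, 0.2068]
tcp_rot: [-1.106, -1.358, 1.358]
wrist_force: [0.6, 0.3, 0.1]
width: 1.0
```

```bash
python3 - <<'E'
from h import *
from scipy.spatial.transform import Rotation as Ro
s,c=grab('wrist','w1'); R=Ro.from_rotvec(s['tcp_rot']).as_matrix(); print(R.round(3),s['tool_pos'],s['time'])
print('xyaw',np.degrees(np.arctan2(R[1,0],R[0,0])))
E
```

```text
[[-0.203 -0.    -0.979]
 [ 0.979 -0.    -0.203]
 [-0.    -1.     0.   ]] [0.55413401 0.19006412 0.20684435] 2.275
xyaw 101.68363318547428
```

View pics/w1.png

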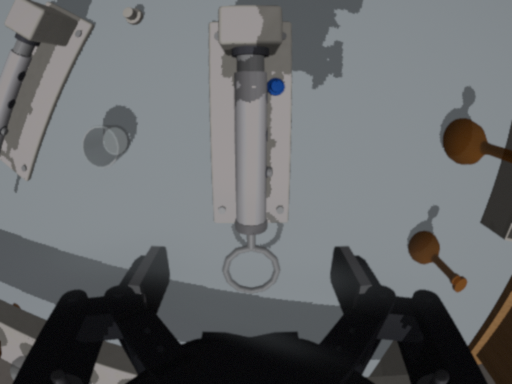

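```bash
cat >> h.py <<'E'
from scipy.spatial.transform import Rotation as Ro
def wz(s,c,u,v,z):
    f=192/np.tan(np.radians(c['vfov'])/2); du,dv=u-c['cx'],v-c['cy']; r=np.hypot(du,dv); th=r/f
    d=np.array([np.sin(th)*du/r,np.sin(th)*dv/r,np.cos(th)]); T=np.array(c['T_tool_cam']); R=Ro.from_rotvec(s['tcp_rot']).as_matrix()
    o=R@T[:3,3]+s['tool_pos']; d=R@T[:3,:3]@d; return o+d*(z-o[2])/d[2]
E
python3 - <<'E'
from h import *
import pickle
s,c=pickle.load(open('w1.pkl','rb'))
im=cv2.imread('pics/w1.png')[0:300,190:320]; cv2.imwrite('pics/w1z.png',cv2.resize(im[:,:],None,fx=2,fy=2,interpolation=cv2.INTER_CUBIC)); cv2.imwrite('pics/w1zz.png',cv2.resize(im[120:300],None,fx=3.3,fy=3.3,interpolation=cv2.INTER_CUBIC))
for n,p,z in [('ring',(251,270),.065),('button',(269,172),.065),('tubeL160',(236,160),.065),('tubeR160',(266,160),.065),('postL',(222,51),.094),('postR',(280,53),.094),('plate BL',(214,221),.012),('plate BR',(287,221),.012),('blue',(276,87),.03)]: print(n,wz(s,c,*p,z).round(4))
E
```

```text
ring [0.6754 0.2155 0.065 ]
button [0.55   0.2092 0.065 ]
tubeL160 [0.5442 0.1719 0.065 ]
tubeR160 [0.5378 0.2031 0.065 ]
postL [0.438  0.1387 0.094 ]
postR [0.429  0.1915 0.094 ]
plate BL [0.6435 0.1584 0.012 ]
plate BR [0.6237 0.2542 0.012 ]
blue [0.4584 0.1996 0.03  ]
```

View pics/w1zz.png

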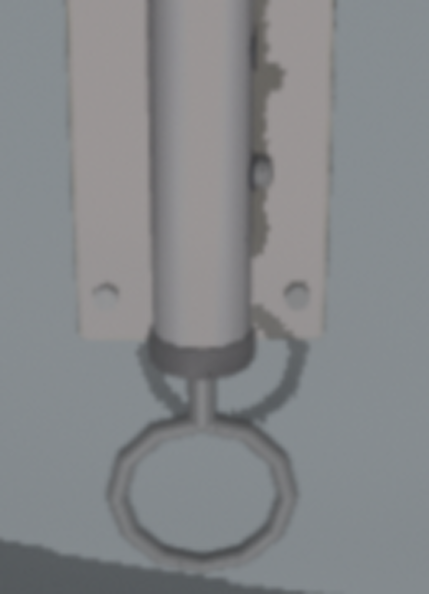

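{"fn": "arm_command", "kwargs": {"deltas": [[0,0.02,0,0],[0,0.03,0,0],[0,0.03,0,0],[0,0.03,0,0],[0,0.03,0,0],[0,0.015,0,0],[0,0.009,0,0],[0,0,0,0],[0,0,0,0]]}}

```text
time: 3.45
tool_pos: [0.5554, 0.1911, 0.0441]
tcp_rot: [-1.105, -1.362, 1.359]
wrist_force: [-0.1, -0.3, 0.0]
width: 0.999
```

{"fn": "arm_command", "kwargs": {"deltas": [[0,0,0,0],[0,0,0,0],[0,0,0,0],[0,0,0,0],[0,0,0,0],[0,0,0,0],[0,0,0,0],[0,0,0,0]], "fingers": 0.02, "newtons": 40}}

```text
time: 4.45
tool_pos: [0.555, 0.1913, 0.0445]
tcp_rot: [-1.104, -1.362, 1.359]
wrist_force: [-2.3, -0.6, 6.2]
width: 0.347
```

```bash
python3 - <<'E'
from h import *
s,c=grab('wrist','w2'); print(s['tool_pos'],s['wrist_force'],s['width']*.0854)
a=grab('scene','s2')[1]['color'];b=grab('side','d2')[1]['color']
a=cv2.resize(a[90:240,230:430],(600,450),interpolation=cv2.INTER_CUBIC)
cv2.imwrite('pics/s2z.png',a[:,:,::-1])
E
```

```text
[0.55496852 0.19131105 0.04453537] [-2.2521295  -0.6132696   6.18191811] 0.02963139693909859
```

View pics/w2.png

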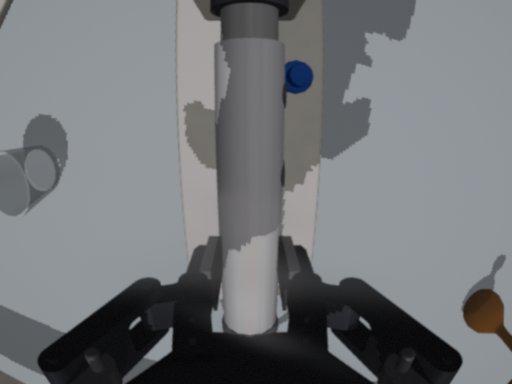

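View pics/s2z.png

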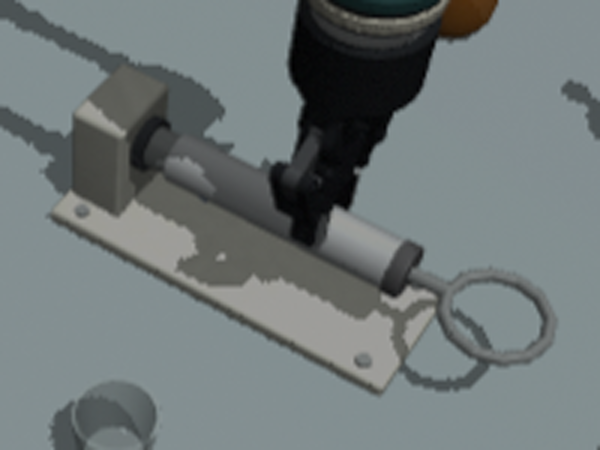

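{"fn": "arm_command", "kwargs": {"deltas": [[0,0,-0.002,0],[0,0,-0.003,0],[0,0,-0.003,0],[0,0,-0.002,0],[0,0,0,0]]}}

```text
time: 5.22
tool_pos: [0.5645, 0.1933, 0.0444]
tcp_rot: [-1.104, -1.361, 1.359]
wrist_force: [-2.3, 0.8, 6.8]
width: 0.35
```

{"fn": "arm_command", "kwargs": {"deltas": [[0,0,-0.004,0],[0,0,-0.005,0],[0,0,-0.005,0],[0,0,-0.005,0],[0,0,-0.003,0],[0,0,0,0]]}}

```text
time: 5.98
tool_pos: [0.5863, 0.1979, 0.0444]
tcp_rot: [-1.104, -1.361, 1.359]
wrist_force: [-3.1, 1.0, 6.8]
width: 0.349
```

```bash
python3 - <<'E'
from h import *
s,c=grab('scene','s3'); print(s['tool_pos'],s['wrist_force'],s['width'], (s['tool_pos']-[.55497,.1913,0])[:2]@[.979,.203])
a=cv2.resize(c['color'][90:240,230:430],(600,450),interpolation=cv2.INTER_CUBIC)
cv2.imwrite('pics/s3z.png',a[:,:,::-1])
E
```

```text
[0.5863319  0.19791554 0.04444632] [-3.05979855  1.04073859  6.78255921] 0.3488790401589191 0.03204625382349073
```

View pics/s3z.png

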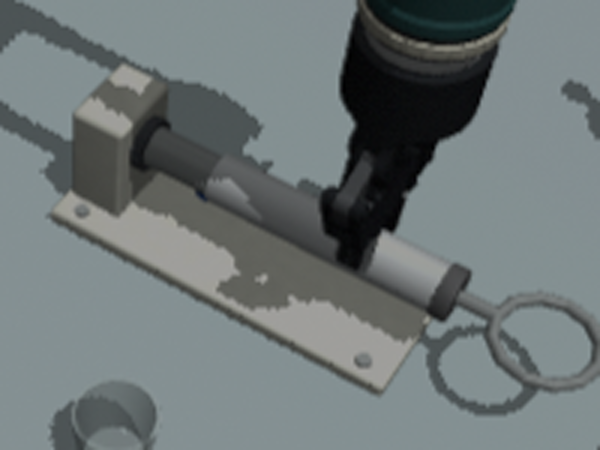

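The tube is moving with the fingers (ring now about 32 mm out). I'll go slowly to the next hole.

{"fn": "arm_command", "kwargs": {"deltas": [[0,0,-0.002,0],[0,0,-0.002,0],[0,0,-0.001,0],[0,0,-0.001,0],[0,0,-0.001,0],[0,0,-0.001,0],[0,0,0,0],[0,0,0,0]]}}

```text
time: 7.02
tool_pos: [0.5944, 0.1996, 0.0444]
tcp_rot: [-1.105, -1.362, 1.359]
wrist_force: [-1.1, 0.5, 5.3]
width: 0.351
```

{"fn": "arm_command", "kwargs": {"deltas": [[0,0,-0.001,0],[0,0,-0.001,0],[0,0,0,0]]}}

```text
time: 7.4
tool_pos: [0.5963, 0.2, 0.0445]
tcp_rot: [-1.105, -1.362, 1.359]
wrist_force: [-0.5, 0.8, 5.8]
width: 0.35
```

```bash
python3 - <<'E'
from h import *
s,c=grab('wrist','w4'); print(s['wrist_force'])
a=cv2.resize(c['color'][60:260,180:340],(640,800),interpolation=cv2.INTER_CUBIC)[:600]
cv2.imwrite('pics/w4z.png',a[:,:,::-1])
E
```

```text
[-0.53992914  0.83347931  5.75013541]
```

View pics/w4z.png

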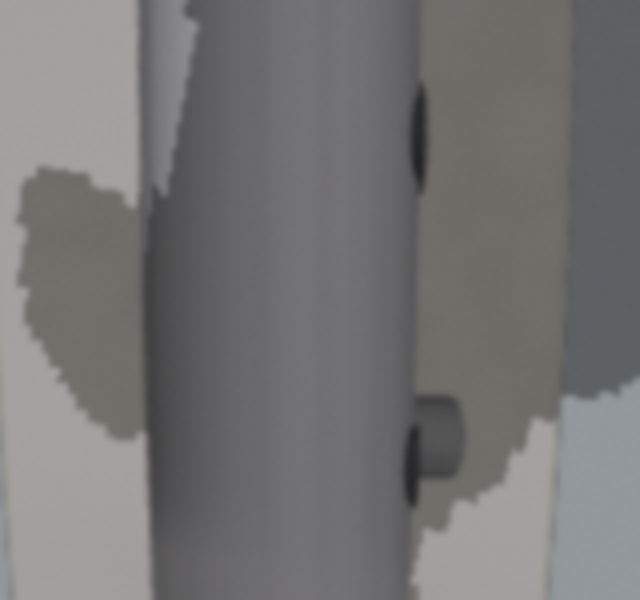

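The picture shows the button standing out through the middle hole, with the last hole still empty behind it. I'll centre the hole on the button, then let go.

{"fn": "arm_command", "kwargs": {"deltas": [[0,0,0.001,0],[0,0,0.001,0],[0,0,0,0],[0,0,0,0]]}}

```text
time: 7.95
tool_pos: [0.595, 0.1997, 0.0444]
tcp_rot: [-1.106, -1.363, 1.358]
wrist_force: [0.3, 2.8, 7.0]
width: 0.353
```

{"fn": "arm_command", "kwargs": {"deltas": [[0,0,0,0],[0,0,0,0],[0,0,0,0],[0,0,0,0],[0,0,0,0],[0,0,0,0],[0,0,0,0],[0,0,0,0]], "fingers": 0.085}}

```text
time: 8.95
tool_pos: [0.5935, 0.199, 0.0429]
tcp_rot: [-1.104, -1.36, 1.36]
wrist_force: [0.6, -0.5, -0.2]
width: 0.996
```

{"fn": "arm_command", "kwargs": {"deltas": [[0,-0.01,0,0],[0,-0.02,0,0],[0,-0.03,0,0],[0,-0.03,0,0],[0,-0.03,0,0],[0,-0.03,0,0],[0,-0.01,0,0],[0,0,0,0],[0,0,0,0]]}}

```text
time: 10.07
tool_pos: [0.5925, 0.1987, 0.2015]
tcp_rot: [-1.103, -1.358, 1.362]
wrist_force: [0.3, 0.8, -0.5]
width: 0.997
```

```bash
python3 - <<'E'
from h import *
s,c=grab('wrist','w5'); print(s['time'],s['tool_pos'],s['wrist_force'],s['width'])
for n,p in [('ring0',0)]: pass
_,a=grab('scene','s5'); _,b=grab('side','d5')
cv2.imwrite('pics/w5z.png',cv2.resize(c['color'][0:300,150:350],(533,800),interpolation=cv2.INTER_CUBIC)[200:,:,::-1])
E
```

```text
10.075 [0.59254452 0.19873864 0.20145422] [ 0.31945842  0.76036666 -0.53451448] 0.9973947554334391
```

View pics/w5.png

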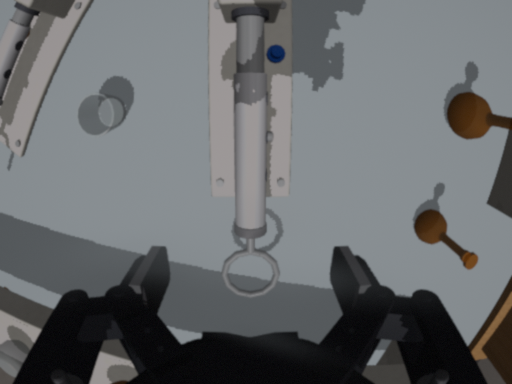

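View pics/w5z.png

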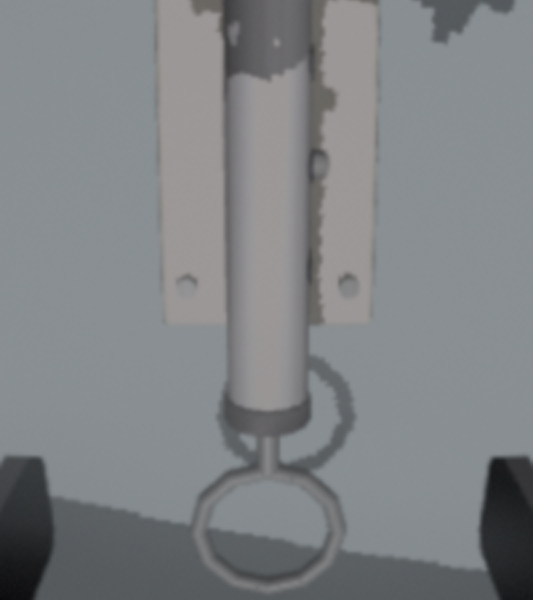

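View pics/s5.png

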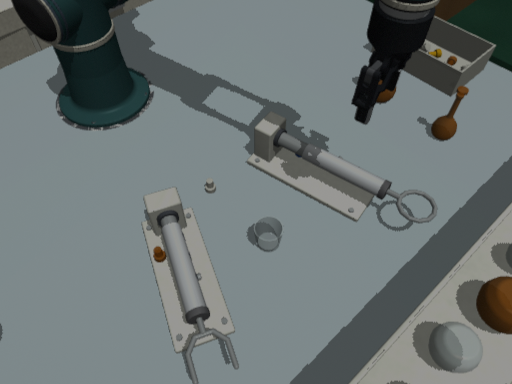

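Button out with one empty hole on each side of it; fork arm unchanged. I'll check the ring's travel in numbers and hand in.

```bash
python3 - <<'E'
from h import *
import pickle
s,c=pickle.load(open('w5.pkl','rb')); r=wz(s,c,251,273,.065); print(r,np.linalg.norm(r-[.6754,.2155,.065]))
_,a=pickle.load(open('scene0.pkl','rb'));_,b=pickle.load(open('s5.pkl','rb'))
print('fork diff',np.abs(a['color'].astype(int)-b['color'])[185:384,135:245].mean())
job.finish_job()
E
```

```text
[0.71416657 0.22463098 0.065     ] 0.03982739700479686
fork diff 6.558565555047967
the job is handed in; nothing more can be done
```

```bash
python3 - <<'E'
import cv2,numpy as np
a=cv2.imread('pics/scene0.png').astype(int);b=cv2.imread('pics/s5.png').astype(int)
d=np.abs(a-b)
print(d[185:384,135:245].mean(),d[250:380,0:100].mean(),(cv2.blur(d.max(2).astype(np.float32),(5,5))[185:384,135:245]).max())
E
```

```text
6.558565555047967 6.7683333333333335 8.16
```

The ring arm is now one hole longer, and I handed the job in with the gripper open and lifted clear, at about 10 s on the robot's clock. I pinched the tube from above at 40 N, which pressed the button flush. I then slid the tube outward until the button came out at the next hole, eased it back about 2 mm to centre it, and let go.

**Ring arm:** In the wrist picture the button stands out through the middle hole, with an empty hole on each side. The ring moved 39.8 mm, against 40 mm expected.

**Fork arm:** It is unchanged. The before and after scene pictures differ there by about 6.6 grey levels, the same as on empty bench (6.8), so that is image noise.

**Readings that disagreed or were not tested:**
- **Finger opening:** It read about 30 mm on the 34 mm tube. I took this to be the opening reading not being linear, and did not check further.
- **Upward force:** The wrist showed 5–7 N upward while gripping, and it went to zero on release.
- **Lock:** I did not pull against the button to test it, so that it holds rests on the pictures.

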